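# Close the bench thickness gauge on a shell drop by three ratchet clicks and lock it

## Robot

A 7-joint arm with a two-finger parallel gripper is mounted at the origin on a cart in front of the work surface, level with it; the furniture and walls round the work are solid. World frame = base frame: x ahead of the robot, y to its left, z up, the work surface at z = 0. Lengths are in m, angles in rad, forces in N, time in s.
With the tool pointing down it reaches from about 0.425 to 0.925 m from the base axis. Payload 6.8 kg.
Tool frame: the origin (TCP) lies at the very end of the fingers, on their centre line; the grasp point (between the pads) lies bot.grip_point_offset behind it (bot.grip_point_offset is the distance from the TCP to the grasp point, in m); z points along the fingers, y is the line along which they close (so a half turn about z gives the same grasp; the last joint's range is limited). The gripper opens to 85 mm and grips with 20 to 120 N. Pads are 22 mm wide; open, the fingers measure 114 mm over their backs; the gripper's body (76 mm by 85 mm) begins 54 mm behind the grasp point. The pads swing forward as they close: fully open they stand 13 mm farther back than shut.
Start: joints at [1.241, 0.477, 0.022, 1.555, -0.011, 1.109, -0.083], TCP at [0.148, -0.658, 0.231] pointing down, gripper open.
Joint ranges: [-2.96, 2.96], [-0.34, 2.1], [-1.41, 1.46], [0.24, 2.44], [-1.37, 4.51], [0.17, 1.92], [-2.96, 2.96]. Speed limits (rad/s): [2.39, 2.39, 3.14, 3.14, 3.14, 3.14, 3.14].

## Interface

Orientations are given as a unit quaternion [w, x, y, z].
In Python, from station import bot, imaging gives the robot as it stands. The module is installed in compiled form; this text tells all that it offers.
- The arm moves only by the tool carry_out, never from a script. Its argument "targets" is one flat list of numbers, 5 for each row, row after row: the closure in counts, from 0 (fully open) to 255 (shut), then the shift along the world's x, y, z in mm, then the turn about the world's z in degrees. A call has 1 to 20 rows; each row shifts and turns the commanded pose from where the row before left it; what a row does not reach is not made up. A row lasts 1/10 s, in which the tool goes at most 50 mm and 8.59 degrees, less where a joint would pass 70% of its speed; a pose out of reach is approached as far as the arm can. A call is refused whole if a number of a shift passes 50 or a number of a turn 8.59, either way. A call with a gripper value outside its range is refused whole. The fingers move at their own pace and stop on an object; "newtons" is the grip in N (left out, the last holds). Time passes only in rows, so rows that do not move let the fingers close. It gives the time, the measured TCP pose, the force, the opening and the grip force at its end, in the units of the state.
- bot.get_obs(): the state, without advancing time (a new reading comes with each control period).
- imaging.read_camera(name): name is "scene" or "top" or "wrist"; returns a dict with "frame" (400x640x3 uint8, red, green, blue), "fov_y" (degrees; the focal length in pixels is half the picture's height over the tangent of half this angle, whatever the lens; pixels are square), "cx", "cy" (the principal point, pixels), "pose" (4x4, takes a point from camera to world coordinates); the wrist camera has in their place "tool_from_camera" (4x4, takes a point from camera to tool coordinates, whose origin is the TCP and whose axes are the flange's). Camera axes: x right, y up, looking along -z (the intrinsics and any distortion apply to the point x, -y, -z); pixel columns grow to the right and rows downward; lengths in m; the calibration is good to about 2 mm. A picture is of the moment at which its call begins: read the wrist's pose just before it. There is no depth.
- bot.hand_in(): hands the job in; it is judged then, once.
The state is a dict: "t": time; "q": joint angles; "joint_vel": joint speeds; "joint_torque": joint torques, N m; "eef_pos": TCP position; "tool_rot": TCP orientation; "contact_force": force on the tool from outside, world axes, zero at the start; "torque": the same for the moment, N m; "gripper_width": opening from 0.0 (shut) to 1.0 (fully open); "grasp_force": force on a finger pad.
Only numpy, scipy, OpenCV 4.12 (cv2) and the standard library are available. Lean on these libraries where they do the work, as an engineer would, in place of code of your own. Each camera call takes 0.05 s, during which the arm holds its last target. There are 200 camera calls.

## Task

Take the thickness of the shell drop on the anvil of the bench gauge: turn the black ratchet knob on top clockwise to bring the spindle down, and once it bears on the drop go on turning until the ratchet has slipped exactly three clicks, no more. Then let go of the knob and gently press the red lock lever down until it is fully home, so that the reading stays. Do not shift the drop, and leave the other things on the bench alone.

Things in the scene. Friction and masses are not known exactly. Their poses are not given: they have to be found in the camera images.
- anvil_face (a point): Centre of the round steel anvil face (54 mm across) of the green cast gauge, 52 mm above the bench. The gauge is screwed down: foot 240 x 120 mm, column at the far end, a 50 mm wide arm from it towards the robot, arm top 131 mm above the bench. Gauge axes: x from spindle to column, y left, z up. Spindle, thimble and knob stand on the vertical axis through this point.
- spindle: Steel measuring spindle, a 9 mm rod that hangs from the arm over the anvil; origin at the centre of its flat lower end. It only slides up and down. It starts 2 to 8 mm clear of the drop.
- thimble_top (a point): Centre of the top of the aluminium thimble (graduated drum, 35 mm across, its top 161 mm above the bench), which works the spindle by a steep screw. Turned clockwise (seen from above) it lowers the spindle 16 mm a turn, 2.5 mm a radian, against about 0.14 N m of friction, and stays where it is left. x along its red index line, z up.
- knob_grip (a point): Black knurled ratchet knob on the thimble, 28 mm across, 40 mm high, from 163 to 203 mm above the bench; this point is on its axis, 187 mm up, a good height to grip. It carries the thimble round while the spindle is free; when the spindle bears on the drop the thimble stops and the knob slips on it, clicking. Turned anticlockwise it only clicks back. x to its red mark, z up.
- knob_mark (a point): Red mark on the knob's top edge, 13 mm from the axis, at the start over the thimble's red line; each click moves it 1/16 turn (0.393 rad) clockwise from that line. From a notch the torque climbs to 0.22 N m in about 0.07 rad, is back at 0 at 0.15 rad (the crest) and then pulls on (-0.11 N m) into the next notch. Let go before the crest it falls back; past it, it drops in.
- lever (a joint): Lock lever on the right side of the gauge's arm, turning about a level axis (the gauge's y): 0 is raised 40 degrees above level (free), 0.70 is level and fully home against its stop (locked). It starts at 0 to 0.2, stays where it is left, and takes about 3 N on its red grip to move.
- lever_pivot (a point): On the lever's axis, in the plane in which its grip swings, 128 mm above the bench, 58 mm to the right of the arm's middle and 50 mm beyond the spindle's axis. Axes as the gauge's.
- lever_pad (a point): Middle of the lever's red grip (12 mm thick, 26 mm long), 46 mm from its pivot; the grip points away from the knob towards the column, so it is pressed from above. The arm's side is 33 mm to its left.
- drop: Pair of thin cream shell drops lying one on the other, 54 x 32 mm, loose on the anvil; origin at the centre of the underside. The thickness under the spindle is 4 to 6 mm, depending on how they lie.
- wax_tin: Bystander, loose on the bench: green round wax tin, 78 mm across, 23 mm high; origin at the centre of the underside.
- needle_file: Bystander, loose on the bench: needle file with a blue handle, 175 mm long, lying flat; origin at the centre of the underside.
- polish_bar: Bystander, loose on the bench: red-brown bar of polishing compound, 36 x 88 x 24 mm; origin at the centre of the underside.

How it is judged:
On the way, in this order (a step that is already met when the one before it is completed fails the run):
1. the spindle bears on the drop, the ratchet not yet slipped by more than a click (contact force between spindle and drop above 1 N and x of knob_mark in the frame of thimble_top above 0.0105 m), for 0.04 s.
2. the ratchet has slipped three clicks, the spindle bears on the drop and the knob is let go (contact force between spindle and drop above 1 N and x of knob_mark in the frame of thimble_top between 0.003 and 0.0068 m and y of knob_mark in the frame of thimble_top below -0.009 m and contact force between the fingers and knob below 0.5 N), for 0.2 s.
3. the lock lever is down, fully home (value of joint lever above 0.63 rad and contact force between spindle and drop above 1 N and x of knob_mark in the frame of thimble_top between 0.003 and 0.0068 m and y of knob_mark in the frame of thimble_top below -0.009 m), for 0.2 s.
At the end, for the whole second after the job is handed in: The spindle bears on the drop (over 1 N), the knob rests three clicks (within about half a click) clockwise of the thimble's index line, the lever is within 0.07 rad of its stop, and the drop lies within 6 mm of where it was (all of step 3 and distance of drop from where it was at the start of the episode below 0.006 m); the robot touches nothing.
It fails at once if a fourth click: the ratchet slipped well past the third notch (x of knob_mark in the frame of thimble_top below 0.0014 m and y of knob_mark in the frame of thimble_top below 0 m).
It fails at once if the lock lever pressed harder than 30 N (contact force between anything else and lever above 30 N).
It fails at once if the drop shifted by more than 8 mm (distance of drop from where it was at the start of the episode above 0.008 m).
It fails at once if another thing on the bench moved by more than 20 mm (distance of any of wax_tin, needle_file, polish_bar from where it was at the start of the episode above 0.02 m).
It also fails if it takes over 72 s, if anything falls off the work surface, if the arm or the gripper's body presses on something with over 40 N, if the wrist force passes 120 N, or if a joint passes its speed limit or range.

## Working session

There is one attempt and no reset: what is moved stays moved. The work goes in short steps, Python scripts to look and compute and a tool call to move; the robot and the scene stay as the last step left them, time stands still between calls to the robot, and variables do not carry over. Pictures are saved under pics/ and viewed, at most 11 in all, crops included, and the job is handed in when it is done.

Besides the shell and the picture viewer there is one more tool, called after "Request:" as name(argument=value, ...) on one line, values as JSON. carry_out: Moves the arm, as the interface text tells. Its arguments: {"type":"object","properties":{"targets":{"type":"array","items":{"type":"number"}},"newtons":{"type":"number"}},"required":["targets"]}

```bash
mkdir -p pics
python3 - <<'E'
from station import bot, imaging
import cv2, numpy as np
o=bot.get_obs(); print({k:np.round(v,3).tolist() for k,v in o.items()}, bot.grip_point_offset)
for n in ("scene","top"):
    c=imaging.read_camera(n); cv2.imwrite(f"pics/{n}0.png",c["frame"][:,:,::-1]); print(n,c["fov_y"],c["cx"],c["cy"],[k for k in c],np.round(c["pose"],3).tolist())
E
```

```text
{'t': 0.0, 'q': [1.241, 0.478, 0.022, 1.556, -0.011, 1.109, -0.083], 'joint_vel': [0.0, -0.0, -0.0, -0.0, -0.0, -0.0, 0.002], 'joint_torque': [-0.001, -59.645, 1.608, -28.12, 0.012, 0.009, -0.0], 'eef_pos': [0.148, -0.658, 0.23], 'tool_rot': [-0.001, 0.994, 0.111, -0.0], 'contact_force': [0.012, 0.041, 0.401], 'torque': [0.045, -0.006, -0.006], 'grasp_force': 0.0, 'gripper_width': 0.999} 0.0187
scene 55.05392419959213 316.1954095758296 201.0464977091564 ['frame', 'fov_y', 'cx', 'cy', 'pose'] [[-0.5, 0.604, -0.621, -0.013], [-0.866, -0.36, 0.347, 0.31], [-0.014, 0.711, 0.703, 0.778], [0.0, 0.0, 0.0, 1.0]]
top 50.27988828592922 322.1979938754596 193.20128076386024 ['frame', 'fov_y', 'cx', 'cy', 'pose'] [[-0.022, 0.993, -0.117, 0.407], [-1.0, -0.022, -0.002, -0.003], [-0.004, 0.117, 0.993, 1.142], [0.0, 0.0, 0.0, 1.0]]
```

View pics/scene0.png

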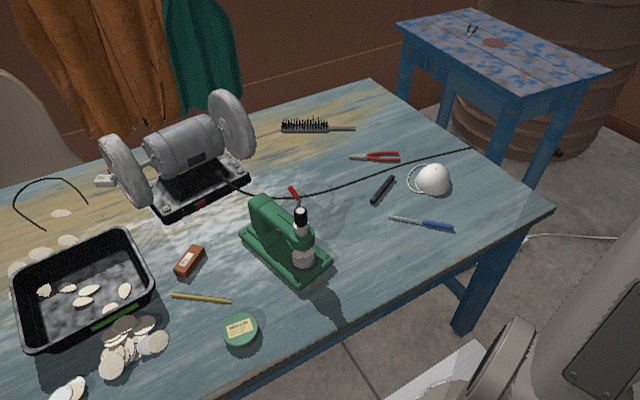

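View pics/top0.png

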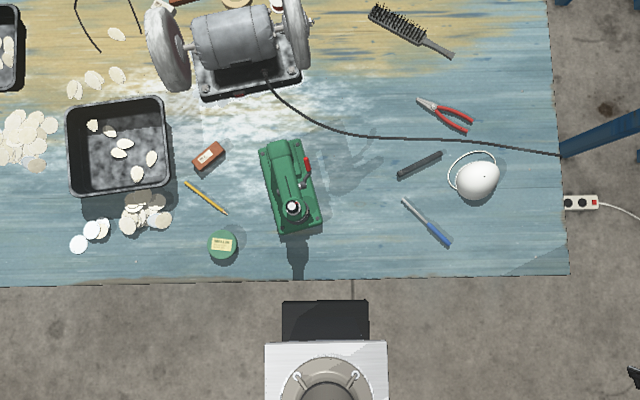

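The top view shows the knob at about (293,207) and the red lever grip at about (307,166). In the scene view, the knob is at about (301,215). I'll zoom in on both.

```bash
cat > h.py <<'E'
import numpy as np, cv2
from station import bot, imaging
from scipy.spatial.transform import Rotation as R
def K(c):
    f=200/np.tan(np.radians(c["fov_y"]/2)); return np.array([[f,0,c["cx"]],[0,f,c["cy"]],[0,0,1]])
def pose(c,o=None):
    if "pose" in c: return np.array(c["pose"])
    T=np.eye(4); w,x,y,z=o["tool_rot"]; T[:3,:3]=R.from_quat([x,y,z,w]).as_matrix(); T[:3,3]=o["eef_pos"]
    return T@np.array(c["tool_from_camera"])
def ray(c,u,v,P):
    d=np.linalg.inv(K(c))@[u,v,1]; return P[:3,3],P[:3,:3]@(d*[1,-1,-1])
def onz(c,u,v,z,P):
    o,d=ray(c,u,v,P); return o+d*(z-o[2])/d[2]
def proj(c,p,P):
    q=P[:3,:3].T@(np.array(p)-P[:3,3]); q=K(c)@(q*[1,-1,-1]); return q[:2]/q[2]
E
python3 - <<'E'
from h import *
t=cv2.imread("pics/top0.png")[125:245,245:345]; s=cv2.imread("pics/scene0.png")[170:295,230:340]
a=cv2.resize(t,(400,480),interpolation=cv2.INTER_CUBIC); b=cv2.resize(s,(400,480)[::1],interpolation=cv2.INTER_CUBIC)
cv2.imwrite("pics/crop.png",np.hstack([a,b]))
for n in ("scene","top"):
    c=imaging.read_camera(n);P=pose(c); f=c["frame"]
    h=cv2.cvtColor(f,cv2.COLOR_RGB2HSV); y0,y1,x0,x1=(125,245,245,345) if n=="top" else (170,295,230,340)
    sub=h[y0:y1,x0:x1]
    for nm,m in (("red",((sub[...,0]<8)|(sub[...,0]>172))&(sub[...,1]>130)&(sub[...,2]>70)),("black",(sub[...,2]<45)),("white",(sub[...,1]<40)&(sub[...,2]>150))):
        k,l,st,ce=cv2.connectedComponentsWithStats(m.astype(np.uint8))
        for i in range(1,k):
            if st[i,4]>6: u,v=ce[i]+[x0,y0]; print(n,nm,st[i]+[x0,y0,0,0,0],np.round([u,v],1),np.round(onz(c,u,v,.203,P),3),np.round(onz(c,u,v,.15,P),3))
E
```

```text
scene red [288 186  11  13  63] [292.9 192.1] [0.545 0.055 0.203] [0.596 0.032 0.15 ]
scene black [230 173  24  23 217] [240.1 183.6] [0.631 0.144 0.203] [0.69  0.129 0.15 ]
scene black [300 187  40  11  46] [320.3 192.2] [0.514 0.004 0.203] [ 0.563 -0.024  0.15 ]
scene black [272 197  22   2  28] [283.3 197.8] [0.54  0.081 0.203] [0.591 0.06  0.15 ]
scene black [294 209  13  18 157] [300.5 218.6] [0.467 0.079 0.203] [0.511 0.057 0.15 ]
scene black [275 230   7   5  11] [278.5 232.7] [0.456 0.134 0.203] [0.499 0.118 0.15 ]
scene black [311 236   3  10  15] [312.3 241.1] [0.404 0.087 0.203] [0.442 0.066 0.15 ]
scene black [289 257  30  15  78] [306.3 265.5] [0.359 0.125 0.203] [0.394 0.108 0.15 ]
scene black [295 278   4   4   9] [297.  279.2] [0.342 0.153 0.203] [0.375 0.139 0.15 ]
scene white [285 170   4   2   7] [286.7 170.6] [0.617 0.034 0.203] [0.675 0.009 0.15 ]
scene white [240 172  50  24 497] [264.9 185.3] [0.597 0.099 0.203] [0.653 0.079 0.15 ]
scene white [294 175  14   6  41] [299.7 177.1] [0.581 0.019 0.203] [ 0.636 -0.008  0.15 ]
scene white [309 176   4   2   7] [310.3
[... 2539 characters left out ...]

top white [288 202   8   8  53] [291.4 205.7] [0.491 0.068 0.203] [0.496 0.072 0.15 ]
top white [296 201   5  11  17] [298.7 205.7] [0.491 0.052 0.203] [0.495 0.055 0.15 ]
top white [245 206  26  11 151] [255.2 211.2] [0.481 0.148 0.203] [0.485 0.156 0.15 ]
top white [320 205  25  29 474] [333.1 219.6] [ 0.458 -0.024  0.203] [ 0.461 -0.025  0.15 ]
top white [245 228   5   3  12] [246.8 229.1] [0.442 0.167 0.203] [0.444 0.176 0.15 ]
top white [265 229  13   5  39] [271.4 231.7] [0.435 0.113 0.203] [0.436 0.119 0.15 ]
top white [306 237  39   8 217] [326.4 241.5] [ 0.411 -0.008  0.203] [ 0.411 -0.008  0.15 ]
top white [257 241  29   4  71] [268.8 242.9] [0.41  0.118 0.203] [0.411 0.125 0.15 ]
```

View pics/crop.png

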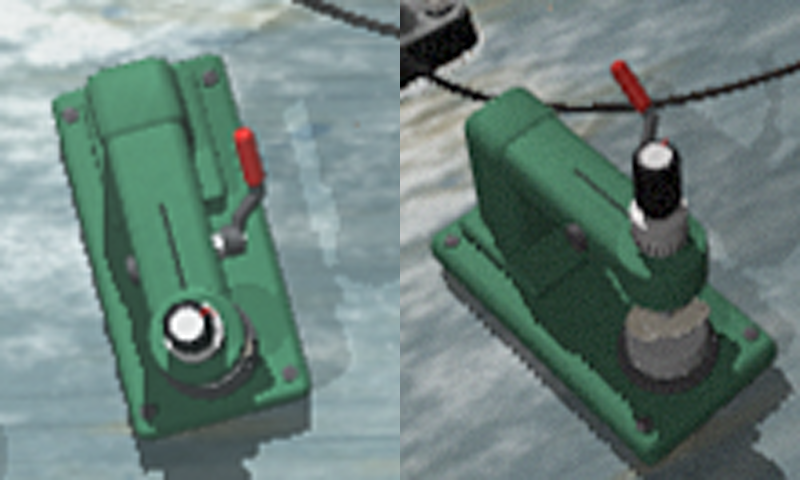

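Request:
carry_out(targets=[0,42,0,10,8,0,42,0,10,8,0,42,0,10,8,0,42,0,10,8,0,42,0,10,8,0,42,0,10,8,0,42,0,10,8,0,42,0,10,8,0,0,40,0,6,0,0,40,0,6,0,0,40,0,6,0,0,40,0,6,0,0,40,0,6,0,0,40,0,6,0,0,40,0,6,0,0,40,0,6,0,0,40,0,6,0,0,40,0,6,0,0,40,0,6,0,0,40,0,6])

```text
t: 2.2
eef_pos: [0.4841, -0.1769, 0.3113]
tool_rot: [-0.0, 0.268, 0.963, -0.0]
contact_force: [0.4, 0.0, 0.6]
gripper_width: 1.001
grasp_force: 0.0
```

Request:
carry_out(targets=[0,0,35,0,6,0,0,35,0,6,0,0,35,0,6,0,0,35,0,6,0,0,35,0,6,0,0,35,0,6,0,0,20,0,6,0,0,0,0,8,0,0,0,0,8,0,0,0,0,8,0,0,0,0,8,0,0,0,0,8,0,0,0,0,8,0,0,0,0,0,0,0,0,0,0])

```text
t: 3.7
eef_pos: [0.4844, 0.0513, 0.3112]
tool_rot: [-0.0, -0.488, 0.873, 0.0]
contact_force: [0.2, 0.7, 0.1]
gripper_width: 1.0
grasp_force: 0.0
```

Run:
```python
from h import *
o=bot.get_obs(); c=imaging.read_camera("wrist"); P=pose(c,o); np.savez("w1",P=P)
print(np.round(o["q"],3),o["t"],np.round(o["eef_pos"],4),np.round(o["contact_force"],2),np.round(o["torque"],3),np.round(o["tool_rot"],4))
print(np.round(c["tool_from_camera"],3).tolist(),c["fov_y"],c["cx"],c["cy"])
print(proj(c,[.4895,.066,.203],P)); cv2.imwrite("pics/w1.png",c["frame"][:,:,::-1])
```

```text
[ 0.696  0.223 -1.053  1.838  0.207  1.2    2.169] 3.7 [0.4844 0.0513 0.3112] [0.2  0.7  0.07] [ 0.01  -0.022  0.021] [-1.000e-04 -4.884e-01  8.726e-01  0.000e+00]
[[0.001, 0.95, 0.313, 0.082], [1.0, -0.0, -0.001, -0.0], [-0.0, 0.313, -0.95, -0.143], [0.0, 0.0, 0.0, 1.0]] 71.47652221777412 321.6769802519281 199.49997252967015
[325.42332895 213.3015808 ]
```

View pics/w1.png

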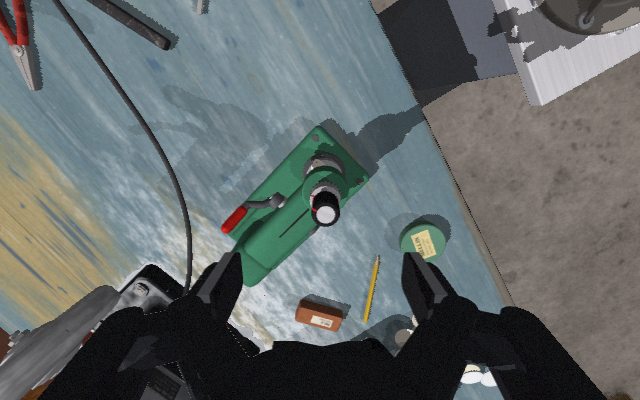

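The wrist view shows the knob's white cap at about (325,214), with the red mark on its left rim near (313,211). The lever grip is at about (234,220), and nothing stands near the fingers.

Run:
```python
from h import *
o=bot.get_obs()
c=imaging.read_camera("wrist"); P=pose(c,o)
f=c["frame"]; x0,y0,x1,y1=215,145,360,245
h=cv2.cvtColor(f,cv2.COLOR_RGB2HSV)
w=((h[...,1]<40)&(h[...,2]>185)).astype(np.uint8); w[:y0]=0;w[y1:]=0;w[:,:x0]=0;w[:,x1:]=0
r=(((h[...,0]<8)|(h[...,0]>172))&(h[...,1]>120)&(h[...,2]>70)).astype(np.uint8); r[:y0]=0;r[y1:]=0;r[:,:x0]=0;r[:,x1:]=0
for nm,m,z in (("w",w,.203),("r",r,.203),("r",r,.15)):
    k,l,st,ce=cv2.connectedComponentsWithStats(m)
    for i in range(1,k):
        if st[i,4]>5: print(nm,st[i],np.round(ce[i],1),z,np.round(onz(c,*ce[i],z,P),4))
# two-view lever: triangulate with top camera (306.7,163.8) , scene (292.9,192.1)
def tri(rs):
    A=np.zeros((3,3));b=np.zeros(3)
    for oo,d in rs:
        d=d/np.linalg.norm(d);M=np.eye(3)-np.outer(d,d);A+=M;b+=M@oo
    return np.linalg.solve(A,b)
t=imaging.read_camera("top");s=imaging.read_camera("scene")
i=np.argmax([0]+list(cv2.connectedComponentsWithStats(r)[2][1:,4])); ce=cv2.connectedComponentsWithStats(r)[3][i]
rs=[ray(t,306.7,163.8,pose(t)),ray(s,292.9,192.1,pose(s)),ray(c,*ce,P)]
print("lever",tri(rs),tri(rs[:2]),tri(rs[1:]))
print("knob tri",tri([ray(t,292.3,206.2,pose(t)),ray(s,300.7,210.4,pose(s))]))
cv2.imwrite("pics/w2.png",cv2.resize(f[y0:y1,x0:x1][:,:,::-1],None,fx=5,fy=5,interpolation=cv2.INTER_CUBIC))
# where knob top will appear once gripped
Q=pose(c,o); T=np.array(c["tool_from_camera"])
for p in ([0,0,-.035],[.013,0,-.035],[0,.013,-.035]): print(p,proj(c,p,T))
```

```text
w [310 197   2   7  10] [310.6 200.3] 0.203 [0.4947 0.0474 0.203 ]
w [279 204   4   3   6] [280.5 205. ] 0.203 [0.5218 0.0363 0.203 ]
w [317 206  18  17 231] [325.1 214.4] 0.203 [0.4903 0.0669 0.203 ]
w [312 227  26  18 184] [321.9 237.7] 0.203 [0.506  0.0864 0.203 ]
w [220 235   4   4   7] [221.3 236.7] 0.203 [0.5908 0.0333 0.203 ]
w [222 242   6   3  11] [224.5 243.2] 0.203 [0.5925 0.0406 0.203 ]
r [311 195   4   2   6] [312.5 195.5] 0.203 [0.4906 0.0442 0.203 ]
r [221 206  26  27 324] [233.5 219.2] 0.203 [0.569  0.0246 0.203 ]
r [312 208   5   4  13] [314.  209.6] 0.203 [0.4969 0.0571 0.203 ]
r [311 195   4   2   6] [312.5 195.5] 0.15 [0.5008 0.0575 0.15  ]
r [221 206  26  27 324] [233.5 219.2] 0.15 [0.5958 0.0337 0.15  ]
r [312 208   5   4  13] [314.  209.6] 0.15 [0.5085 0.073  0.15  ]
lever [0.59384526 0.03352345 0.15310824] [0.59347648 0.03376928 0.15341601] [0.59424949 0.03313745 0.15260248]
knob tri [0.49010495 0.06590069 0.19995445]
[0, 0, -0.035] [322.46715158 294.56705357]
[0.013, 0, -0.035] [322.5103215  269.97592811]
[0, 0.013, -0.035] [350.71509884 294.57426066]
```

View pics/w2.png

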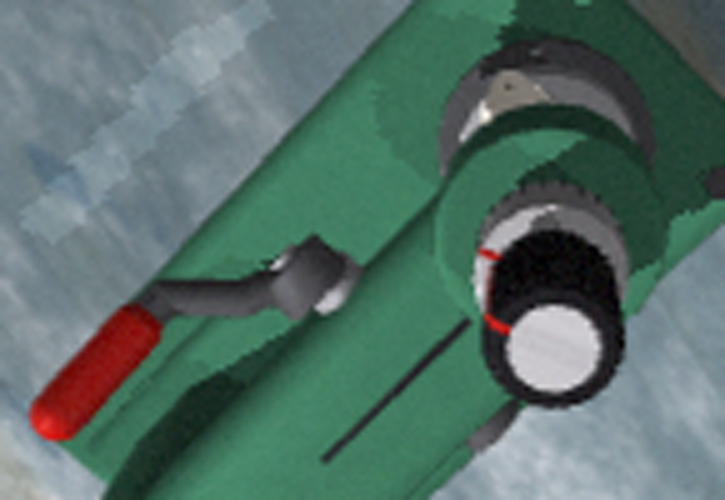

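The crop shows the red knob mark in line with the thimble's red line, both at about -56° in world axes. Next I'll centre over the knob, turn so both face the wrist camera, and descend.

Request:
carry_out(targets=[0,5.8,15.2,0,7.6,0,0,0,0,7.6,0,0,0,0,7.6,0,0,0,-20,7.6,0,0,0,-30,7.6,0,0,0,-30,0,0,0,0,-30,0,0,0,0,-20,0,0,0,0,-12,0,0,0,0,0,0,0,0,0,0,0])

```text
t: 5.0
eef_pos: [0.4908, 0.0671, 0.17]
tool_rot: [-0.0, 0.747, -0.665, 0.0]
contact_force: [1.4, 0.2, 0.4]
gripper_width: 0.998
grasp_force: 0.0
```

Run:
```python
from h import *
o=bot.get_obs(); c=imaging.read_camera("wrist"); P=pose(c,o)
yaw=np.degrees(2*np.arctan2(o["tool_rot"][2],o["tool_rot"][1]))
print(np.round(o["q"],3),o["t"],np.round(o["eef_pos"],4),np.round(o["contact_force"],2),np.round(o["torque"],3),yaw)
f=c["frame"]; cv2.imwrite("pics/w3.png",f[:,:,::-1])
print(proj(c,[.4902,.0665,.203],P))
```

```text
[ 0.601  0.457 -1.067  1.988  0.485  0.977  2.553] 5.0 [0.4908 0.0671 0.17  ] [1.39 0.23 0.37] [-0.014  0.005 -0.009] -83.3004501216333
[322.05850707 290.85644057]
```

View pics/w3.png

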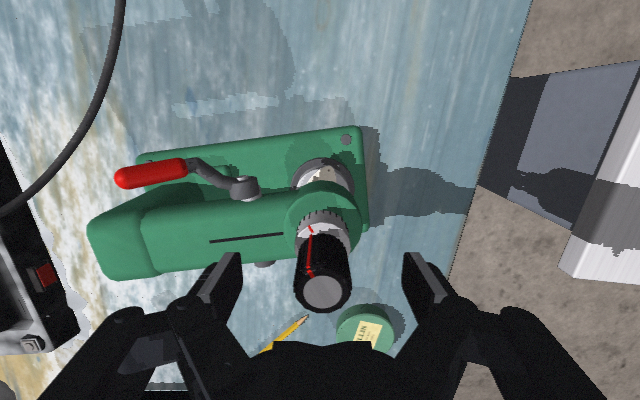

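The cap is at (323,293), centred between the fingers. The knob's red line runs from (308,245) to (311,275), above the thimble line at (311,230). Closing now.

Request:
carry_out(targets=[120,0,0,0,0,170,0,0,0,0,255,0,0,0,0,255,0,0,0,0,255,0,0,0,0,255,0,0,0,0], newtons=45)

```text
t: 5.65
eef_pos: [0.4906, 0.0667, 0.1697]
tool_rot: [-0.0, 0.747, -0.665, 0.0]
contact_force: [0.7, -0.7, 5.3]
gripper_width: 0.316
grasp_force: 44.1
```

```bash
cat >> h.py <<'E'
def look(name):
    o=bot.get_obs(); c=imaging.read_camera("wrist"); T=np.array(c["tool_from_camera"]); f=c["frame"]
    yaw=np.degrees(2*np.arctan2(o["tool_rot"][2],o["tool_rot"][1]))
    print("t",o["t"],"pos",np.round(o["eef_pos"],4),"F",np.round(o["contact_force"],1),"M",np.round(o["torque"],3),"yaw",round(yaw,2),"w",round(o["gripper_width"],3),"q7",round(o["q"][6],2),"g",round(o["grasp_force"],1))
    h=cv2.cvtColor(f,cv2.COLOR_RGB2HSV)
    r=(((h[...,0]<8)|(h[...,0]>172))&(h[...,1]>120)&(h[...,2]>60)).astype(np.uint8); m=np.zeros_like(r); m[195:310,280:366]=r[195:310,280:366]
    k,l,st,ce=cv2.connectedComponentsWithStats(m)
    dz=o["eef_pos"][2]
    for i in range(1,k):
        if st[i,4]>4:
            ys,xs=np.where(l==i); bot_=(xs[ys>=ys.max()-1].mean(),ys.max())
            # tool z points down: height h -> tool z = eef_z - h
            a=onz(c,*bot_,dz-.203,T); b=onz(c,*ce[i],dz-.161,T)
            print(st[i],np.round(ce[i],1),"as knob top: ang",round(-np.degrees(np.arctan2(a[1],a[0])),1),"r",round(np.hypot(*a[:2])*1e3,1),"| as thimble top: ang",round(-np.degrees(np.arctan2(b[1],b[0])),1),"r",round(np.hypot(*b[:2])*1e3,1))
    cv2.imwrite(f"pics/{name}.png",cv2.resize(f[190:330,250:400][:,:,::-1],None,fx=4,fy=4,interpolation=cv2.INTER_CUBIC))
E
python3 -c "from h import *; look('w4')"
```

```text
t 5.65 pos [0.4906 0.0667 0.1697] F [ 0.7 -0.7  5.3] M [-0.207  0.152 -0.035] yaw -83.3 w 0.316 q7 2.55 g 44.1
[307 226   6   8  21] [309.9 229.7] as knob top: ang 7.7 r 30.5 | as thimble top: ang 27.1 r 14.3
[306 235   6  34 124] [308.4 252.1] as knob top: ang 24.7 r 14.2 | as thimble top: ang 106.6 r 8.0
[307 270   8   9  40] [309.8 274.4] as knob top: ang 29.1 r 8.8 | as thimble top: ang 158.9 r 19.4
```

View pics/w4.png

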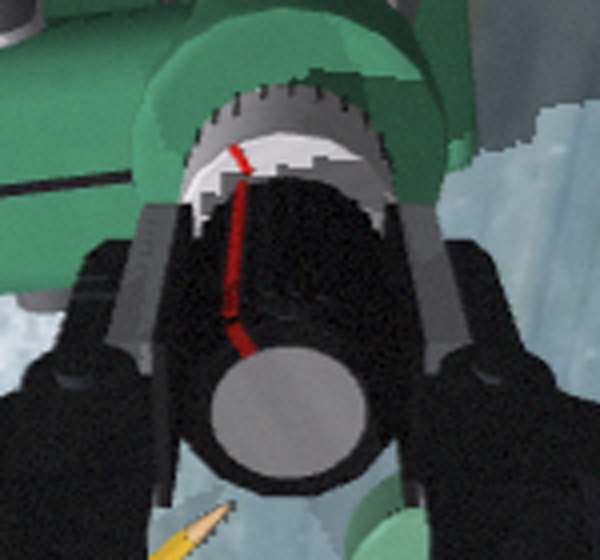

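The grip is good: the thimble line is at about 27° and the knob line at about 25° in the tool frame. Turning clockwise.

Request:
carry_out(targets=[255,0,0,0,-5,255,0,0,0,-5,255,0,0,0,-5,255,0,0,0,-5,255,0,0,0,-5,255,0,0,0,-5,255,0,0,0,-5,255,0,0,0,-5,255,0,0,0,0])

```text
t: 6.6
eef_pos: [0.4898, 0.067, 0.1696]
tool_rot: [-0.0, -0.474, 0.88, -0.0]
contact_force: [-2.9, -0.3, 8.0]
gripper_width: 0.312
grasp_force: 44.3
```

```bash
python3 -c "from h import *; look('w5')"
```

```text
t 6.6 pos [0.4898 0.067  0.1696] F [-2.9 -0.3  8. ] M [-0.097  0.734  0.171] yaw 236.61 w 0.312 q7 1.94 g 44.3
[307 226   5   8  20] [309.1 229.4] as knob top: ang 10.0 r 30.7 | as thimble top: ang 31.3 r 15.2
[305 235   7  34  94] [308.3 252.8] as knob top: ang 28.9 r 14.8 | as thimble top: ang 107.2 r 9.0
[307 270   8   9  40] [310.2 274.2] as knob top: ang 32.3 r 9.2 | as thimble top: ang 157.0 r 19.4
```

Request:
carry_out(targets=[255,0,0,0,-5,255,0,0,0,-5,255,0,0,0,-5,255,0,0,0,0])

```text
t: 7.05
eef_pos: [0.4896, 0.0672, 0.1696]
tool_rot: [-0.001, -0.355, 0.935, -0.0]
contact_force: [-4.4, -0.3, 7.3]
gripper_width: 0.316
grasp_force: 44.4
```

```bash
python3 -c "from h import *; look('w6')"
```

```text
t 7.05 pos [0.4896 0.0672 0.1696] F [-4.4 -0.3  7.3] M [-0.033  0.848  0.053] yaw 221.62 w 0.316 q7 1.71 g 44.4
[307 226   6   8  22] [309.3 229.7] as knob top: ang 10.2 r 30.6 | as thimble top: ang 32.5 r 15.0
[306 235   6  34  91] [308.3 252.2] as knob top: ang 29.7 r 14.8 | as thimble top: ang 105.2 r 9.2
[307 270   7   9  34] [309.9 274.1] as knob top: ang 35.2 r 9.3 | as thimble top: ang 155.8 r 19.7
```

Request:
carry_out(targets=[255,0,0,0,-5,255,0,0,0,-5,255,0,0,0,0])

```text
t: 7.4
eef_pos: [0.4896, 0.0674, 0.1697]
tool_rot: [-0.001, -0.272, 0.962, 0.0]
contact_force: [-3.5, -0.3, 8.4]
gripper_width: 0.313
grasp_force: 44.4
```

```bash
python3 -c "from h import *; look('w7')"
```

```text
t 7.4 pos [0.4896 0.0674 0.1697] F [-3.5 -0.3  8.4] M [0.096 0.933 0.071] yaw 211.63 w 0.313 q7 1.55 g 44.4
[307 226   6   8  22] [309.3 229.7] as knob top: ang 10.5 r 30.5 | as thimble top: ang 33.4 r 14.9
[306 235   6  34  90] [308.3 252.8] as knob top: ang 30.9 r 14.8 | as thimble top: ang 108.4 r 9.5
[307 270   7   9  32] [309.8 274. ] as knob top: ang 36.8 r 9.3 | as thimble top: ang 155.2 r 19.8
```

Request:
carry_out(targets=[255,0,0,0,-5,255,0,0,0,-5,255,0,0,0,-5,255,0,0,0,0])

```text
t: 7.85
eef_pos: [0.4894, 0.0676, 0.1696]
tool_rot: [-0.001, -0.145, 0.989, 0.0]
contact_force: [-4.8, 1.4, 8.7]
gripper_width: 0.321
grasp_force: 44.4
```

```bash
python3 -c "from h import *; look('w8')"
```

```text
t 7.85 pos [0.4894 0.0676 0.1696] F [-4.8  1.4  8.7] M [0.295 0.954 0.136] yaw 196.64 w 0.321 q7 1.32 g 44.4
[307 226   6   8  20] [309.2 229.6] as knob top: ang 11.0 r 30.3 | as thimble top: ang 34.6 r 14.9
[306 235   6  35  95] [308.3 253.4] as knob top: ang 32.6 r 14.1 | as thimble top: ang 111.3 r 10.0
[307 270   8   9  41] [310.  274.2] as knob top: ang 39.0 r 9.3 | as thimble top: ang 155.3 r 20.2
```

Request:
carry_out(targets=[255,0,0,0,-5,255,0,0,0,-5,255,0,0,0,0])

```text
t: 8.2
eef_pos: [0.4894, 0.0678, 0.1696]
tool_rot: [-0.001, -0.058, 0.998, 0.0]
contact_force: [-4.6, 1.4, 7.7]
gripper_width: 0.315
grasp_force: 44.4
```

```bash
python3 -c "from h import *; look('w9')"
```

```text
t 8.2 pos [0.4894 0.0678 0.1696] F [-4.6  1.4  7.7] M [0.37  1.025 0.15 ] yaw 186.65 w 0.315 q7 1.16 g 44.4
[307 226   6   8  22] [309.3 229.7] as knob top: ang 11.2 r 30.1 | as thimble top: ang 35.3 r 14.7
[305 235  10  44 143] [308.7 259.8] as knob top: ang 40.3 r 9.1 | as thimble top: ang 132.3 r 12.3
```

Request:
carry_out(targets=[255,0,0,0,-5,255,0,0,0,-5,255,0,0,0,-5,255,0,0,0,0])

```text
t: 8.65
eef_pos: [0.4894, 0.0681, 0.1696]
tool_rot: [-0.001, 0.073, 0.997, 0.0]
contact_force: [-4.4, 2.0, 7.5]
gripper_width: 0.313
grasp_force: 44.4
```

```bash
python3 -c "from h import *; look('w10')"
```

```text
t 8.65 pos [0.4894 0.0681 0.1696] F [-4.4  2.   7.5] M [0.516 0.983 0.118] yaw 171.66 w 0.313 q7 0.92 g 44.4
[306 226   7   8  21] [309.  229.6] as knob top: ang 11.5 r 29.8 | as thimble top: ang 36.6 r 14.6
[305 235   7  35 102] [308.3 253. ] as knob top: ang 34.9 r 13.8 | as thimble top: ang 112.7 r 10.2
[306 270   9   9  44] [309.8 274. ] as knob top: ang 42.0 r 8.9 | as thimble top: ang 155.2 r 20.6
```

Request:
carry_out(targets=[255,0,0,0,-5,255,0,0,0,-5,255,0,0,0,0])

```text
t: 9.0
eef_pos: [0.4895, 0.0683, 0.1696]
tool_rot: [-0.001, 0.159, 0.987, 0.0]
contact_force: [-5.0, 2.4, 7.1]
gripper_width: 0.313
grasp_force: 44.4
```

```bash
python3 -c "from h import *; look('w11')"
```

```text
t 9.0 pos [0.4895 0.0683 0.1696] F [-5.   2.4  7.1] M [0.618 0.921 0.159] yaw 161.67 w 0.313 q7 0.76 g 44.4
[306 226   6   8  22] [309.  229.5] as knob top: ang 11.8 r 29.6 | as thimble top: ang 36.9 r 14.5
[305 235   7  35 110] [308.2 252.8] as knob top: ang 35.4 r 13.7 | as thimble top: ang 113.0 r 10.3
[306 270   8   9  43] [309.7 273.9] as knob top: ang 43.8 r 8.9 | as thimble top: ang 155.2 r 20.8
```

Request:
carry_out(targets=[255,0,0,0,-5,255,0,0,0,-5,255,0,0,0,-5,255,0,0,0,0])

```text
t: 9.45
eef_pos: [0.4896, 0.0686, 0.1696]
tool_rot: [-0.001, 0.287, 0.958, 0.001]
contact_force: [-3.2, 3.8, 6.5]
gripper_width: 0.316
grasp_force: 44.3
```

```bash
python3 -c "from h import *; look('w12')"
```

```text
t 9.45 pos [0.4896 0.0686 0.1696] F [-3.2  3.8  6.5] M [0.773 0.779 0.137] yaw 146.68 w 0.316 q7 0.52 g 44.3
[306 227   7   7  21] [309.1 229.7] as knob top: ang 11.5 r 29.2 | as thimble top: ang 37.7 r 14.1
[305 235   7  34 110] [308.1 252.7] as knob top: ang 34.7 r 13.8 | as thimble top: ang 114.1 r 10.4
[306 270   8   9  42] [309.5 273.9] as knob top: ang 44.9 r 8.6 | as thimble top: ang 155.5 r 21.1
```

Request:
carry_out(targets=[255,0,0,0,-5,255,0,0,0,-5,255,0,0,0,0])

```text
t: 9.8
eef_pos: [0.4897, 0.0687, 0.1697]
tool_rot: [-0.001, 0.369, 0.929, 0.001]
contact_force: [-3.6, 4.3, 5.9]
gripper_width: 0.316
grasp_force: 44.3
```

```bash
python3 -c "from h import *; look('w13')"
```

```text
t 9.8 pos [0.4897 0.0687 0.1697] F [-3.6  4.3  5.9] M [0.85  0.743 0.182] yaw 136.69 w 0.316 q7 0.36 g 44.3
[306 227   6   7  20] [308.8 229.8] as knob top: ang 11.9 r 29.1 | as thimble top: ang 38.8 r 13.9
[305 235   7  34 110] [308.1 252.3] as knob top: ang 34.6 r 13.5 | as thimble top: ang 114.2 r 10.3
[306 270   8   9  40] [309.7 273.9] as knob top: ang 45.5 r 8.4 | as thimble top: ang 156.2 r 21.3
```

Request:
carry_out(targets=[255,0,0,0,-5,255,0,0,0,-5,255,0,0,0,0])

```text
t: 10.15
eef_pos: [0.4899, 0.0688, 0.1697]
tool_rot: [-0.0, 0.449, 0.894, 0.001]
contact_force: [-3.2, 3.8, 5.8]
gripper_width: 0.315
grasp_force: 44.2
```

```bash
python3 -c "from h import *; look('w14')"
```

```text
t 10.15 pos [0.4899 0.0688 0.1697] F [-3.2  3.8  5.8] M [0.901 0.693 0.225] yaw 126.7 w 0.315 q7 0.2 g 44.2
[306 227   6   7  19] [308.5 230.1] as knob top: ang 11.8 r 28.9 | as thimble top: ang 39.9 r 13.7
[305 235   7  34 111] [308.  252.6] as knob top: ang 35.0 r 13.3 | as thimble top: ang 116.1 r 10.3
[306 270   8   9  39] [309.6 273.9] as knob top: ang 45.1 r 8.1 | as thimble top: ang 156.6 r 21.4
```

Request:
carry_out(targets=[255,0,0,0,-5,255,0,0,0,-5,255,0,0,0,0])

```text
t: 10.5
eef_pos: [0.4901, 0.0689, 0.1697]
tool_rot: [-0.001, 0.525, 0.851, 0.001]
contact_force: [-2.6, 5.4, 5.1]
gripper_width: 0.315
grasp_force: 44.1
```

```bash
python3 -c "from h import *; look('w15')"
```

```text
t 10.5 pos [0.4901 0.0689 0.1697] F [-2.6  5.4  5.1] M [ 1.054  0.417 -0.158] yaw 116.66 w 0.315 q7 0.04 g 44.1
[302 230  10  39 133] [307.8 249.5] as knob top: ang 33.9 r 13.0 | as thimble top: ang 105.9 r 9.6
[306 270   8   9  43] [309.5 273.7] as knob top: ang 45.9 r 8.0 | as thimble top: ang 156.9 r 21.4
```

View pics/w15.png

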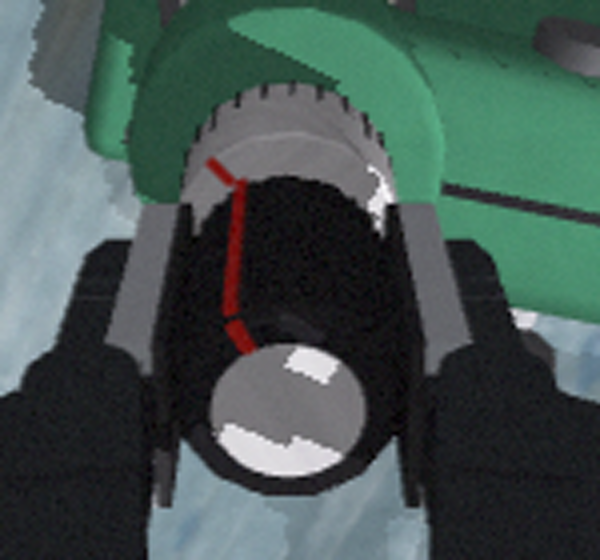

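The thimble line has moved from (235,150) to (210,162) in the crop while the knob line hasn't moved in the grip. Mz has also flipped to -0.16. So the spindle bears on the drop, and the ratchet is just past its first crest, at about 13° of slip. I'll go on in small steps and check the torque phase.

Request:
carry_out(targets=[255,0,0,0,-4,255,0,0,0,-4,255,0,0,0,0])

```text
t: 10.85
eef_pos: [0.4902, 0.069, 0.1697]
tool_rot: [-0.0, 0.583, 0.813, 0.001]
contact_force: [-1.7, 5.2, 5.9]
gripper_width: 0.32
grasp_force: 44.1
```

```bash
python3 -c "from h import *; look('w16')"
```

```text
t 10.85 pos [0.4902 0.069  0.1697] F [-1.7  5.2  5.9] M [1.028 0.382 0.045] yaw 108.71 w 0.32 q7 -0.09 g 44.1
[299 233   7   6  19] [302.  235.3] as knob top: ang 18.0 r 26.9 | as thimble top: ang 61.4 r 14.2
[305 235   7  34 117] [308.  252.5] as knob top: ang 34.5 r 13.0 | as thimble top: ang 118.0 r 10.2
[306 270   8   9  42] [309.5 273.7] as knob top: ang 45.7 r 7.8 | as thimble top: ang 157.2 r 21.4
```

Request:
carry_out(targets=[255,0,0,0,-4,255,0,0,0,0])

```text
t: 11.1
eef_pos: [0.4903, 0.069, 0.1697]
tool_rot: [-0.0, 0.61, 0.792, 0.001]
contact_force: [-2.1, 4.7, 4.6]
gripper_width: 0.317
grasp_force: 44.1
```

```bash
python3 -c "from h import *; look('w17')"
```

```text
t 11.1 pos [0.4903 0.069  0.1697] F [-2.1  4.7  4.6] M [1.167 0.394 0.21 ] yaw 104.77 w 0.317 q7 -0.16 g 44.1
[298 234   8   5  18] [301.3 235.9] as knob top: ang 18.6 r 27.0 | as thimble top: ang 63.7 r 14.3
[305 235   6  34 114] [307.9 252.9] as knob top: ang 34.4 r 12.9 | as thimble top: ang 119.4 r 10.3
[306 270   8   9  41] [309.4 273.9] as knob top: ang 45.6 r 7.7 | as thimble top: ang 157.6 r 21.6
```

Request:
carry_out(targets=[255,0,0,0,-4,255,0,0,0,0])

```text
t: 11.35
eef_pos: [0.4904, 0.069, 0.1697]
tool_rot: [-0.0, 0.637, 0.77, 0.001]
contact_force: [-1.5, 5.4, 4.2]
gripper_width: 0.315
grasp_force: 44.1
```

```bash
python3 -c "from h import *; look('w18')"
```

```text
t 11.35 pos [0.4904 0.069  0.1697] F [-1.5  5.4  4.2] M [1.158 0.355 0.23 ] yaw 100.79 w 0.315 q7 -0.22 g 44.1
[298 234   7   5  18] [300.9 236.2] as knob top: ang 19.1 r 27.0 | as thimble top: ang 64.7 r 14.3
[305 235   6  34 116] [307.9 252.8] as knob top: ang 34.2 r 12.8 | as thimble top: ang 119.6 r 10.3
[306 270   8   9  42] [309.5 273.8] as knob top: ang 45.4 r 7.6 | as thimble top: ang 157.8 r 21.5
```

Request:
carry_out(targets=[255,0,0,0,-4,255,0,0,0,0])

```text
t: 11.6
eef_pos: [0.4904, 0.069, 0.1697]
tool_rot: [-0.0, 0.664, 0.748, 0.001]
contact_force: [-0.9, 5.7, 3.9]
gripper_width: 0.316
grasp_force: 44.1
```

```bash
python3 -c "from h import *; look('w19')"
```

```text
t 11.6 pos [0.4904 0.069  0.1697] F [-0.9  5.7  3.9] M [1.208 0.25  0.161] yaw 96.79 w 0.316 q7 -0.29 g 44.1
[297 234   8   6  21] [300.4 236.6] as knob top: ang 18.9 r 26.4 | as thimble top: ang 66.2 r 14.4
[305 235   7  34 117] [307.9 252.6] as knob top: ang 34.0 r 12.7 | as thimble top: ang 119.6 r 10.2
[306 270   8   9  41] [309.4 273.9] as knob top: ang 45.1 r 7.5 | as thimble top: ang 158.0 r 21.6
```

Request:
carry_out(targets=[255,0,0,0,-4,255,0,0,0,0])

```text
t: 11.85
eef_pos: [0.4905, 0.069, 0.1697]
tool_rot: [-0.001, 0.69, 0.724, 0.001]
contact_force: [-1.2, 5.1, 3.5]
gripper_width: 0.314
grasp_force: 44.0
```

```bash
python3 -c "from h import *; look('w20')"
```

```text
t 11.85 pos [0.4905 0.069  0.1697] F [-1.2  5.1  3.5] M [ 1.269  0.2   -0.109] yaw 92.74 w 0.314 q7 -0.35 g 44.0
[305 235   7  34 118] [308.  252.7] as knob top: ang 33.7 r 12.6 | as thimble top: ang 120.2 r 10.1
[295 238   9   5  21] [299. 240.] as knob top: ang 21.5 r 25.3 | as thimble top: ang 75.8 r 14.4
[306 270   8   9  42] [309.5 273.7] as knob top: ang 44.8 r 7.4 | as thimble top: ang 158.1 r 21.4
```

Request:
carry_out(targets=[255,0,0,0,-4,255,0,0,0,-3,255,0,0,0,0])

```text
t: 12.2
eef_pos: [0.4906, 0.069, 0.1697]
tool_rot: [-0.0, 0.733, 0.681, 0.001]
contact_force: [-0.6, 6.3, 3.6]
gripper_width: 0.317
grasp_force: 44.0
```

```bash
python3 -c "from h import *; look('w21')"
```

```text
t 12.2 pos [0.4906 0.069  0.1697] F [-0.6  6.3  3.6] M [1.25  0.097 0.082] yaw 85.78 w 0.317 q7 -0.47 g 44.0
[305 235   7  34 131] [308.1 252.6] as knob top: ang 33.3 r 12.5 | as thimble top: ang 120.8 r 9.8
[298 242   4   3   9] [299.3 243.3] as knob top: ang 23.7 r 24.6 | as thimble top: ang 84.8 r 13.7
[306 270   8   9  42] [309.5 273.8] as knob top: ang 44.2 r 7.3 | as thimble top: ang 158.7 r 21.5
```

Now at notch 2. I'll release, turn back 62° with the fingers open, and look before gripping again.

Request:
carry_out(targets=[150,0,0,0,0,90,0,0,0,0,30,0,0,0,0,30,0,0,0,0,30,0,0,0,7.75,30,0,0,0,7.75,30,0,0,0,7.75,30,0,0,0,7.75,30,0,0,0,7.75,30,0,0,0,7.75,30,0,0,0,7.75,30,0,0,0,7.75,30,0,0,0,0,30,0,0,0,0])

```text
t: 13.65
eef_pos: [0.4903, 0.0664, 0.1692]
tool_rot: [-0.0, 0.28, 0.96, -0.0]
contact_force: [0.1, -0.2, -0.1]
gripper_width: 0.884
grasp_force: 0.0
```

```bash
python3 -c "from h import *; look('w22')"
```

```text
t 13.65 pos [0.4903 0.0664 0.1692] F [ 0.1 -0.2 -0.1] M [ 0.059  0.025 -0.015] yaw 147.48 w 0.884 q7 0.54 g 0.0
[317 221   4   8  22] [318.4 224.6] as knob top: ang 4.2 r 31.3 | as thimble top: ang 11.9 r 14.9
[337 233   7  35 102] [339.6 251.1] as knob top: ang -32.7 r 14.4 | as thimble top: ang -106.4 r 10.2
[334 268   9   9  44] [338.1 272. ] as knob top: ang -36.0 r 9.2 | as thimble top: ang -152.6 r 19.8
```

View pics/w22.png

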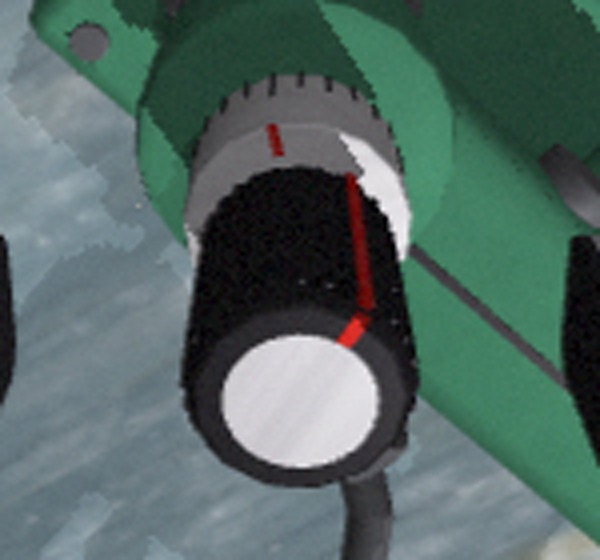

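The crop shows the thimble line at (275,140) and the knob line at (360,240), so the slip is about 45° and it's exactly in notch 2. I'll recentre by 2.3 mm in y and grip again.

Request:
carry_out(targets=[60,0,2.3,0,0,130,0,0,0,0,170,0,0,0,0,255,0,0,0,0,255,0,0,0,0,255,0,0,0,0])

```text
t: 14.3
eef_pos: [0.49, 0.0686, 0.1696]
tool_rot: [-0.0, 0.278, 0.96, -0.0]
contact_force: [-3.0, -2.1, 5.8]
gripper_width: 0.313
grasp_force: 44.1
```

```bash
python3 -c "from h import *; look('w23')"
```

```text
t 14.3 pos [0.49   0.0686 0.1696] F [-3.  -2.1  5.8] M [-0.315  0.638 -0.012] yaw 147.67 w 0.313 q7 0.53 g 44.1
[314 223   4   8  19] [315.7 226.5] as knob top: ang 6.4 r 30.3 | as thimble top: ang 19.5 r 14.1
[334 235   6  35 102] [336.2 253. ] as knob top: ang -29.0 r 12.5 | as thimble top: ang -119.6 r 8.9
[331 270   8   9  39] [334.5 274.1] as knob top: ang -32.2 r 7.3 | as thimble top: ang -160.3 r 20.5
```

Request:
carry_out(targets=[255,0,0,0,-4,255,0,0,0,-4,255,0,0,0,0])

```text
t: 14.65
eef_pos: [0.4901, 0.0687, 0.1695]
tool_rot: [0.0, 0.345, 0.939, -0.0]
contact_force: [-2.7, -2.0, 5.7]
gripper_width: 0.317
grasp_force: 44.1
```

```bash
python3 -c "from h import *; look('w24')"
```

```text
t 14.65 pos [0.4901 0.0687 0.1695] F [-2.7 -2.   5.7] M [-0.44   0.614  0.208] yaw 139.66 w 0.317 q7 0.41 g 44.1
[312 224   5   7  18] [314.1 226.9] as knob top: ang 7.7 r 30.2 | as thimble top: ang 23.6 r 14.0
[334 235   6  35 103] [336. 253.] as knob top: ang -28.9 r 12.3 | as thimble top: ang -120.4 r 8.9
[331 270   8   9  39] [334.3 274.3] as knob top: ang -34.2 r 7.3 | as thimble top: ang -160.7 r 20.8
```

Request:
carry_out(targets=[255,0,0,0,-4,255,0,0,0,0])

```text
t: 14.9
eef_pos: [0.4901, 0.0687, 0.1695]
tool_rot: [0.0, 0.377, 0.926, -0.0]
contact_force: [-3.2, -2.9, 6.2]
gripper_width: 0.316
grasp_force: 44.1
```

```bash
python3 -c "from h import *; look('w25')"
```

```text
t 14.9 pos [0.4901 0.0687 0.1695] F [-3.2 -2.9  6.2] M [-0.447  0.589  0.231] yaw 135.7 w 0.316 q7 0.34 g 44.1
[311 224   5   7  19] [313.3 226.9] as knob top: ang 8.1 r 30.2 | as thimble top: ang 25.3 r 14.1
[333 235   7  35 104] [336.1 252.8] as knob top: ang -29.8 r 12.3 | as thimble top: ang -120.0 r 9.0
[331 270   8   9  40] [334.4 274.2] as knob top: ang -34.8 r 7.3 | as thimble top: ang -160.4 r 20.8
```

Request:
carry_out(targets=[255,0,0,0,-4,255,0,0,0,0])

```text
t: 15.15
eef_pos: [0.4902, 0.0687, 0.1696]
tool_rot: [0.0, 0.409, 0.912, -0.0]
contact_force: [-2.5, -2.3, 6.9]
gripper_width: 0.316
grasp_force: 44.1
```

```bash
python3 -c "from h import *; look('w26')"
```

```text
t 15.15 pos [0.4902 0.0687 0.1696] F [-2.5 -2.3  6.9] M [-0.373  0.581 -0.109] yaw 131.66 w 0.316 q7 0.28 g 44.1
[308 225   5   7  17] [310.3 228.1] as knob top: ang 10.4 r 29.8 | as thimble top: ang 33.0 r 14.2
[334 235   6  35 109] [336.2 253.4] as knob top: ang -30.1 r 12.2 | as thimble top: ang -122.0 r 9.3
[331 271   8   8  40] [334.6 274.4] as knob top: ang -35.5 r 7.2 | as thimble top: ang -160.3 r 21.1
```

The third crest is passed. I'll ease into the notch and let go.

Request:
carry_out(targets=[255,0,0,0,-4,255,0,0,0,-2,255,0,0,0,0,150,0,0,0,0,90,0,0,0,0,30,0,0,0,0,30,0,0,0,0,30,0,0,0,0,30,0,0,0,0])

```text
t: 16.1
eef_pos: [0.4903, 0.069, 0.1693]
tool_rot: [0.0, 0.456, 0.89, 0.0]
contact_force: [-0.2, 0.5, -1.3]
gripper_width: 0.887
grasp_force: 0.0
```

```bash
python3 -c "from h import *; look('w27'); print(bot.get_obs()['q'])"
```

```text
t 16.1 pos [0.4903 0.069  0.1693] F [-0.2  0.5 -1.3] M [ 0.039 -0.    -0.028] yaw 125.71 w 0.887 q7 0.18 g 0.0
[304 228   6   7  18] [306.5 231. ] as knob top: ang 13.5 r 28.7 | as thimble top: ang 44.7 r 14.1
[330 236  10  44 155] [335.2 259.5] as knob top: ang -35.6 r 6.7 | as thimble top: ang -140.9 r 11.8
[ 0.1654386   0.30094364 -0.50607668  2.01264015  0.18861635  0.87270952
  0.17977392]
```

It's in the third notch and released: the thimble line has advanced about 25° in the tool frame. Next I'll lift off and go over to the lever grip, triangulated at (0.594, 0.034, 0.153), with closed fingers.

Request:
carry_out(targets=[30,0,0,20,0,30,0,0,30,0,30,0,0,35,0,60,0,0,35,0,150,15,-5,0,7.5,255,15,-5,0,7.5,255,15,-5,0,7.5,255,15,-5,0,7.5,255,15,-5,0,7.5,255,15,-5,0,7.5,255,15.7,-5,0,7.5,255,0,0,0,7.5,255,0,0,0,7.5,255,0,0,-30,0,255,0,0,-30,0,255,0,0,-30,0,255,0,0,0,0,255,0,0,0,0], newtons=20)

```text
t: 17.95
eef_pos: [0.596, 0.0341, 0.1996]
tool_rot: [-0.0, -0.115, 0.993, 0.0]
contact_force: [-0.6, -0.1, 1.2]
gripper_width: -0.006
grasp_force: 0.0
```

Run:
```python
from h import *
o=bot.get_obs(); print(np.round(o["eef_pos"],4),np.round(o["contact_force"],1),o["gripper_width"],np.degrees(2*np.arctan2(o["tool_rot"][2],o["tool_rot"][1])),np.round(o["q"],2),o["t"])
t=imaging.read_camera("top");s=imaging.read_camera("scene")
print(proj(t,o["eef_pos"],pose(t)),proj(s,o["eef_pos"],pose(s)))
a=cv2.resize(t["frame"][125:245,245:345],(400,480),interpolation=cv2.INTER_CUBIC); b=cv2.resize(s["frame"][150:270,240:340],(400,480),interpolation=cv2.INTER_CUBIC)
cv2.imwrite("pics/l1.png",np.hstack([a,b])[:,:,::-1])
```

```text
[0.596  0.0341 0.1996] [-0.6 -0.1  1.2] -0.00577724607830365 193.2109690832675 [ 0.32  0.45 -0.63  1.75  0.3   1.04  1.38] 17.95
[305.86958731 158.97390921] [290.92322037 176.81468886]
```

View pics/l1.png

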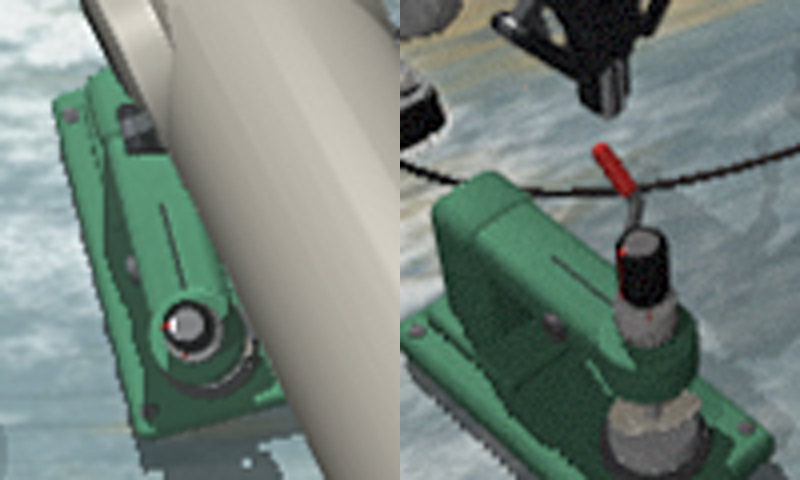

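The closed fingers are above the red grip (scene crop: fingers at about (605,100), grip at about (612,168)). In the top crop, the knob mark at (165,325) is about 67° clockwise from the thimble line at (185,355). Pressing down slowly.

Request:
carry_out(targets=[255,0,0,-20,0,255,0,0,-12,0,255,0,0,-4,0,255,0,0,-4,0,255,0,0,-3,0,255,0,0,-3,0,255,0,0,0,0])

```text
t: 18.75
eef_pos: [0.5959, 0.034, 0.1532]
tool_rot: [-0.0, -0.115, 0.993, 0.0]
contact_force: [-0.7, 0.2, 0.9]
gripper_width: -0.003
grasp_force: 0.5
```

Request:
carry_out(targets=[255,0,0,-3,0,255,0,0,-3,0,255,0,0,-3,0,255,0,0,-2,0,255,0,0,-2,0,255,0,0,-2,0,255,0,0,0,0])

```text
t: 19.45
eef_pos: [0.5957, 0.034, 0.1379]
tool_rot: [-0.0, -0.115, 0.993, 0.0]
contact_force: [-0.5, -0.7, 0.9]
gripper_width: -0.001
grasp_force: 0.4
```

Run:
```python
from h import *
s=imaging.read_camera("scene"); P=pose(s); f=s["frame"]
h=cv2.cvtColor(f,cv2.COLOR_RGB2HSV)[170:240,270:330]
m=(((h[...,0]<8)|(h[...,0]>172))&(h[...,1]>130)&(h[...,2]>70)).astype(np.uint8)
k,l,st,ce=cv2.connectedComponentsWithStats(m)
for i in range(1,k):
    if st[i,4]>4: print(st[i]+[270,170,0,0,0],ce[i]+[270,170])
g=np.radians(13.3); piv=np.array([.552,.0238])
for a in (.0,.15,.4,.6,.7):
    e=.698-a; p=[*(piv+.046*np.cos(e)*np.array([np.cos(g),np.sin(g)])),.128+.046*np.sin(e)]; print(a,np.round(p,4),proj(s,p,P))
```

```text
[286 194  11   9  25] [291.2  198.76]
0.0 [0.5863 0.0319 0.1576] [294.7195748  192.31721928]
0.15 [0.5902 0.0328 0.152 ] [293.73265541 193.19747244]
0.4 [0.5948 0.0339 0.1415] [292.68664104 195.39145549]
0.6 [0.5966 0.0343 0.1325] [292.40996733 197.70758696]
0.7 [0.5968 0.0344 0.1279] [292.45908726 199.01983102]
```

The lever is following, at about 0.6 rad. The last few millimetres in 1 mm steps.

Request:
carry_out(targets=[255,0,0,-1,0,255,0,0,-1,0,255,0,0,-1,0,255,0,0,0,0])

```text
t: 19.9
eef_pos: [0.596, 0.034, 0.1352]
tool_rot: [-0.0, -0.115, 0.993, 0.0]
contact_force: [1.2, 0.3, 0.3]
gripper_width: 0.0
grasp_force: 0.4
```

Request:
carry_out(targets=[255,0,0,-1,0,255,0,0,0,0])

```text
t: 20.1
eef_pos: [0.5961, 0.034, 0.1343]
tool_rot: [0.0, -0.115, 0.993, 0.0]
contact_force: [1.6, 0.1, 1.9]
gripper_width: -0.001
grasp_force: 0.6
```

Request:
carry_out(targets=[255,0,0,-1,0,255,0,0,0,0])

```text
t: 20.3
eef_pos: [0.5962, 0.0341, 0.134]
tool_rot: [0.0, -0.115, 0.993, -0.0]
contact_force: [-0.6, 0.0, 6.9]
gripper_width: -0.001
grasp_force: 3.5
```

Request:
carry_out(targets=[255,0,0,-0.5,0,255,0,0,0,0])

```text
t: 20.5
eef_pos: [0.5962, 0.0341, 0.134]
tool_rot: [0.0, -0.115, 0.993, -0.0]
contact_force: [-1.7, -0.7, 11.3]
gripper_width: 0.001
grasp_force: 5.1
```

The lever is on its stop: z stays at 0.134 while the force rises to 11 N. Retracting straight up and away to check.

Request:
carry_out(targets=[255,0,0,0,0,255,0,0,0,0,255,0,0,10,0,255,0,0,30,0,255,0,0,45,0,255,0,0,45,0,255,0,-45,20,0,255,0,-45,0,0,255,0,-45,0,0,255,0,-45,0,0,255,0,-45,0,0,255,0,-45,0,0,255,0,0,0,0,255,0,0,0,0])

```text
t: 21.9
eef_pos: [0.5951, -0.2374, 0.2823]
tool_rot: [-0.001, -0.113, 0.994, 0.0]
contact_force: [0.5, 0.1, 0.2]
gripper_width: -0.0
grasp_force: 0.0
```

Run:
```python
from h import *
t=imaging.read_camera("top");s=imaging.read_camera("scene")
for n,c,(y0,y1,x0,x1) in (("top",t,(125,245,245,345)),("scene",s,(150,270,240,340))):
    h=cv2.cvtColor(c["frame"],cv2.COLOR_RGB2HSV)[y0:y1,x0:x1]
    m=(((h[...,0]<8)|(h[...,0]>172))&(h[...,1]>130)&(h[...,2]>70)).astype(np.uint8)
    k,l,st,ce=cv2.connectedComponentsWithStats(m)
    for i in range(1,k):
        if st[i,4]>3: print(n,st[i,4],ce[i]+[x0,y0],np.round(onz(c,*(ce[i]+[x0,y0]),.128,pose(c)),4))
a=cv2.resize(t["frame"][125:245,245:345],(400,480),interpolation=cv2.INTER_CUBIC); b=cv2.resize(s["frame"][150:270,240:340],(400,480),interpolation=cv2.INTER_CUBIC)
cv2.imwrite("pics/l2.png",np.hstack([a,b])[:,:,::-1])
```

```text
top 62 [306.08064516 162.17741935] [0.6025 0.0365 0.128 ]
scene 54 [291.12962963 198.40740741] [0.6002 0.0362 0.128 ]
scene 4 [294.5 212.5] [0.5541 0.0512 0.128 ]
```

View pics/l2.png

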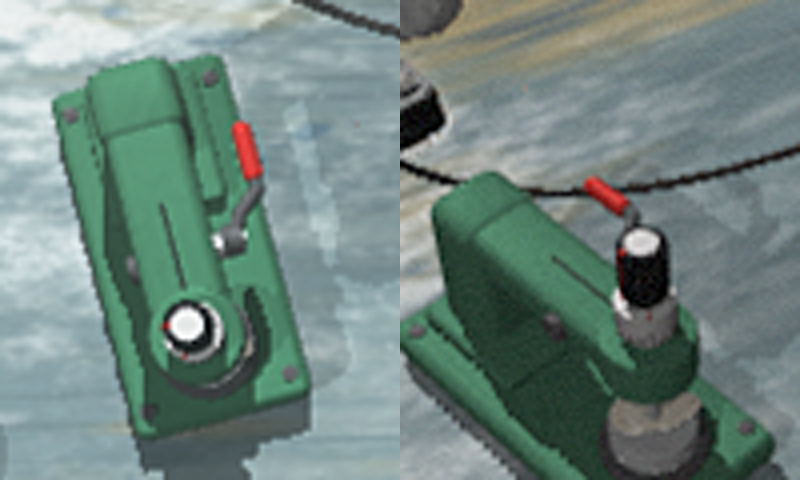

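The lever is level, with its grip at about (247,150) in the top crop and (607,195) in the scene crop. The knob is still on its third notch, and the drop is in place. Handing in.

```bash
python3 -c "from station import bot; print(bot.hand_in())"
```

```text
the job is handed in; nothing more can be done
None
```

I brought the spindle down onto the drop, slipped the ratchet three clicks, let go of the knob and pressed the lock lever home, then handed the job in at about 22 s; the final pictures agree, but `hand_in` returned no verdict.

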